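Consolidate the glue-stick trays

ROBOT

A 6-joint arm with a two-finger parallel gripper is mounted at the origin on a cart in front of the work surface, level with it; the furniture and walls round the work are solid. World frame = base frame: x ahead of the robot, y to its left, z up, the work surface at z = 0. Lengths are in m, angles in rad, forces in N, time in s.
With the tool pointing down it reaches from about 0.275 to 0.875 m from the base axis. Payload 12.5 kg.
Tool frame: the origin (TCP) lies at the very end of the fingers, on their centre line; the grasp point (between the pads) lies 19 mm behind it; z points along the fingers, x is the direction in which the jaws open and shut, and the axes are right-handed (so a half turn about z gives the same grasp; the last joint's range is limited). The gripper opens to 85 mm and grips with 20 to 120 N. Pads are 22 mm wide; open, the fingers measure 114 mm over their backs; the gripper's body (76 mm by 85 mm) begins 54 mm behind the grasp point. The pads swing forward as they close: fully open they stand 13 mm farther back than shut.
Start: joints at [-1.396, 0.351, 1.652, -0, 1.139, -0.085], TCP at [0.141, -0.532, 0.231] pointing down, gripper open.
Joint ranges: [-2.75, 2.75], [-0.79, 2.1], [0.01, 2.65], [-1.57, 4.71], [0.07, 3.14], [-2.87, 2.87]. Speed limits (rad/s): [2.22, 2.22, 2.79, 3.14, 3.14, 3.14].

INTERFACE

Orientations are given as a rotation vector (axis times angle).
In Python, from workcell import r, vision gives the robot as it stands. The module is installed in compiled form; this text tells all that it offers.
- The arm moves only by the shell command python3 -m pendant 'ROWS' [OPENING] [FORCE]. ROWS is JSON, a list that holds one entry, the list of rows, each a list of 6 numbers: the shift along the tool's x, y, z in mm, then the turn, a rotation vector about the tool's x, y, z in rad. A call has 1 to 10 rows; each row shifts and turns the commanded pose from where the row before left it, along the tool's axes as they then stand; what a row does not reach is not made up. A row lasts 1/12 s, in which the tool goes at most 41.7 mm and 7.16 degrees, less where a joint would pass 70% of its speed; a pose out of reach is approached as far as the arm can. A call with a gripper value outside its range is refused whole. OPENING is the closure, from -1 (fully open) to 1 (shut), set as the call begins (- or left out, the last holds). The fingers move at their own pace and stop on an object; FORCE is the grip in N (left out, the last holds). Time passes only in rows, so rows that do not move let the fingers close. It gives the time, the measured TCP pose, the force and the opening at its end, in the units of the state.
- r.observe(): the state, without advancing time (a new reading comes with each control period).
- vision.snapshot(name): name is "side" or "top"; returns a dict with "pixels" (400x640x3 uint8, red, green, blue), "z_map" (400x640 float32, m along the optical axis (not along the pixel's ray), 0 where there is no reading), "fx", "fy", "cx", "cy" (pixels), "R" (3x3) and "t" (3): a world point X has camera coordinates R X + t. Camera axes: x right, y down, z forward; pixel columns grow to the right and rows downward; lengths in m; the calibration is good to about 2 mm. A picture is of the moment at which its call begins.
- r.close_job(): hands the job in, once; it reports no verdict.
The state is a dict: "t": time; "joint_pos": joint angles; "dq": joint speeds; "effort": joint torques, N m; "ee_pos": TCP position; "orientation": TCP orientation; "force": force on the tool from outside, world axes, zero at the start; "moment": the same for the moment, N m; "gripper_width": finger opening in m.
Only numpy, scipy, OpenCV 4.12 (cv2) and the standard library are available. Lean on these libraries where they do the work, as an engineer would, in place of code of your own. Each camera call takes 0.05 s, during which the arm holds its last target.

TASK

Tidy up the three-pocket glue-stick trays. Take the single glue stick out of the tray that holds only one and stand it upright in the free pocket of the tray that holds two, so that this tray is full; then stack the emptied tray squarely, right way up, on top of the tray that was empty from the start.

Things in the scene. Friction and masses are not known exactly. Their poses are not given: they have to be found in the camera images.
- lone_stick_center (a point): the single glue stick: white, blue-banded foot, round, 31 mm thick (29 at the foot), 96 mm tall, about 0.03 kg, loose in the +x end pocket of the sparse tray, on its floor 3 mm above the table. Point: its centre, half-way up; z along it. Grip it where it shows above the 36 mm high tray, best 60 to 85 mm above the table, fingers closing across the tray's width
- free_pocket (a point): centre of the floor of the free pocket, the -x end pocket of the fuller tray, 3 mm above the table, on that tray's axes (x along it). The pocket is 51 mm (x) by 48 mm (y) inside, walls 36 mm high over the table. Two glue sticks of the same kind stand in the other pockets, 54 and 108 mm from this point along +x. All three trays have the same shape
- sparse_tray_center (a point): the sparse tray, to be emptied: open, grey plastic, 168 mm long (x), 54 wide (y), 36 high, walls and floor 3 mm, flat underneath, three pockets in a row 54 mm apart, loose, about 0.12 kg. Point: its centre, half-way up (18 mm above its underside). The single stick is at x = +54 mm. Once emptied, grip it across its 54 mm width at the middle, on the smooth long sides
- empty_tray_center (a point): the tray that is empty from the start, loose, same shape as the sparse tray: grey, 168 mm (x) by 54 mm (y), 36 mm high. Point: its centre, half-way up, 18 mm above the table. The other tray's flat underside rests on its rim, 36 mm above the table, long sides parallel; either end may lie over either end
Mind the look-alikes: they are no part of the job. Leave any yellow look-alike of the part that bears free_pocket alone.

How it is judged:
By the outcome, as a careful person would: the job done as asked, in the order asked, and still so for the second after the job is handed in, with the robot touching nothing.
It also fails if it takes over 61 s, if anything falls off the work surface, if the arm or the gripper's body presses on something with over 40 N, if the wrist force passes 120 N, or if a joint passes its speed limit or range.

## Working session

There is one attempt and no reset: what is moved stays moved. The work goes in short steps, Python scripts to look and compute and a shell command to move; the robot and the scene stay as the last step left them, time stands still between calls to the robot, and variables do not carry over. Pictures are saved under pics/ and viewed, and the job is handed in when it is done.

```bash
mkdir -p pics; ls
python3 - <<'E'
from workcell import r, vision
import cv2,numpy as np
print(r.observe())
for n in("top","side"):
    s=vision.snapshot(n); cv2.imwrite(f"pics/{n}0.png",s["pixels"][:,:,::-1]); np.savez(f"pics/{n}0.npz",**s)
    print(n,s["fx"],s["fy"],s["cx"],s["cy"],s["R"],s["t"], -s["R"].T@s["t"])
E
```

```text
pics
{'t': 0.0, 'joint_pos': array([-1.39561039e+00,  3.51232327e-01,  1.65242291e+00,  1.48901341e-05,
        1.13909485e+00, -8.46337525e-02]), 'dq': array([-0.0006423 ,  0.00083938,  0.00030474,  0.00038488, -0.00013659,
        0.00078979]), 'effort': array([-1.80627809e-03, -5.06100905e+01, -2.91407669e+01, -1.74130382e-04,
        4.45593148e-03, -1.47345006e-06]), 'ee_pos': array([ 0.14125128, -0.53121276,  0.23076101]), 'orientation': array([-2.48986585e+00,  1.91447232e+00,  1.32779585e-03]), 'force': array([-0.3970567 , -0.77871627, -0.38986766]), 'moment': array([-0.00418352,  0.00326452, -0.02745382]), 'gripper_width': 0.08517999514258014}
top 492.304430099283 492.304430099283 317.7043673212705 198.45759673259386 [[-0.01664756 -0.99979441  0.01157552]
 [-0.9943737   0.0153438  -0.10481182]
 [ 0.10461266 -0.01325525 -0.9944247 ]] [0.07916901 0.57713222 1.48541397] [0.41980996 0.08998687 1.53670621]
side 440.43889658109345 440.43889658109345 318.3812214463796 198.92450511218 [[-0.87072047 -0.49129249 -0.02185315]
 [-0.25276961  0.48521826 -0.83706079]
 [ 0.42184522 -0.72332215 -0.54667328]] [0.52839508 0.16783009 0.98872426] [0.08541815 0.89332847 0.69254022]
```

View pics/top0.png

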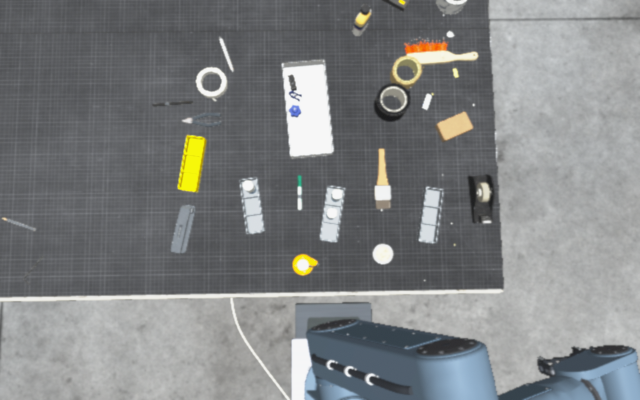

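View pics/side0.png

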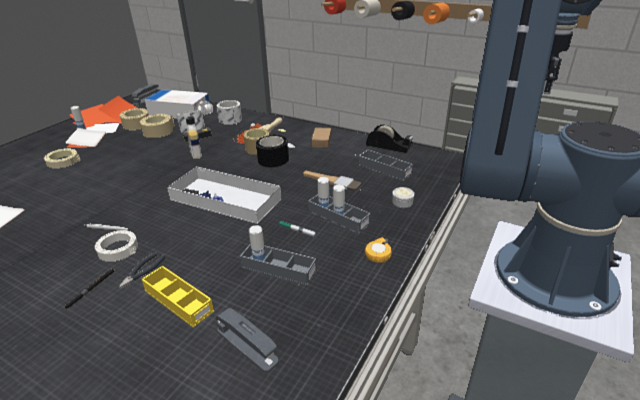

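The top view shows the sparse tray at (252,207) with its stick at (249,187). The fuller tray is at (332,214) with its free pocket near (328,233), and the empty tray is at (431,215). The yellow look-alike is at (192,163). In the side view they appear at (278,262), (338,212) and (384,163). Next I measure them.

```bash
cat > h.py <<'E'
import numpy as np,cv2
def cloud(s):
    z=s["z_map"].astype(float); v,u=np.mgrid[:400,:640]
    c=np.stack([(u-s["cx"])/s["fx"]*z,(v-s["cy"])/s["fy"]*z,z],-1)
    P=(c-s["t"])@s["R"]; P[z==0]=np.nan; return P
def cand(P,cx,cy,r=0.11,lo=.027,hi=.045):
    d=np.hypot(P[...,0]-cx,P[...,1]-cy); return P[(d<r)&(P[...,2]>lo)&(P[...,2]<hi)]
def proj(s,X):
    c=np.asarray(X)@s["R"].T+s["t"]; return c[...,:2]/c[...,2:]*[s["fx"],s["fy"]]+[s["cx"],s["cy"]]
E
python3 - <<'E'
from h import *
T=dict(np.load("pics/top0.npz"));S=dict(np.load("pics/side0.npz"))
PT,PS=cloud(T),cloud(S)
px=dict(sparse=(252,207),full=(332,214),empty=(431,215))
for k,(u,v) in px.items():
    c=np.nanmedian(PT[v-4:v+5,u-4:u+5].reshape(-1,3),axis=0)
    for n,P in(("top",PT),("side",PS)):
        q=cand(P,c[0],c[1],lo=.012,hi=.05)
        if len(q)<8: print(k,n,len(q));continue
        rc=cv2.minAreaRect(q[:,:2].astype(np.float32)*1000)
        print(k,n,len(q),rc,"z95",np.percentile(q[:,2],[5,50,90,98]).round(4))
        q=cand(P,c[0],c[1],lo=.06,hi=.15)
        if len(q):
            _,lab,cen=cv2.kmeans(q[:,:2].astype(np.float32),2 if k=="full" else 1,None,(3,20,1e-5),3,0)
            print("  sticks",len(q),cen.round(4).tolist(),"ztop",np.percentile(q[:,2],[50,95]).round(4), "topface",np.mean(q[q[:,2]>.09],0).round(4))
    q=PT[v-40:v+40,u-30:u+30].reshape(-1,3);q=q[np.abs(q[:,2])<.006];print("  table z",np.median(q[:,2]))
a=T["pixels"][170:250,225:455,::-1];cv2.imwrite("pics/topcrop.png",cv2.resize(a,None,fx=3.4,fy=3.4,interpolation=cv2.INTER_CUBIC))
E
```

```text
sparse top 316 ((560.9586791992188, 274.01458740234375), (170.2938232421875, 54.39311599731445), 7.583219051361084) z95 [0.0145 0.0316 0.0378 0.0411]
  sticks 105 [[0.6115999817848206, 0.27549999952316284]] ztop [0.0968 0.103 ] topface [0.6131 0.2769 0.0978]
sparse side 1331 ((556.80029296875, 275.6280212402344), (170.13046264648438, 59.3712158203125), 7.429083824157715) z95 [0.0137 0.0265 0.0353 0.0427]
  sticks 268 [[0.6050999760627747, 0.28519999980926514]] ztop [0.0879 0.0997] topface [0.6074 0.2819 0.0969]
  table z -0.0006847575972497042
full top 246 ((538.9284057617188, 67.30796813964844), (134.25851440429688, 171.11993408203125), 80.21947479248047) z95 [0.0142 0.0321 0.039  0.0432]
  sticks 195 [[0.5823000073432922, 0.016100000590085983], [0.527999997138977, 0.03240000084042549]] ztop [0.0981 0.1038] topface [0.5567 0.0235 0.0988]
full side 975 ((525.682373046875, 34.251930236816406), (158.35873413085938, 141.62135314941406), 33.399444580078125) z95 [0.0137 0.0273 0.037  0.0461]
  sticks 385 [[0.5224000215530396, 0.040699999779462814], [0.57669997215271, 0.024700000882148743]] ztop [0.0856 0.0997] topface [0.5494 0.0296 0.0969]
  table z -0.0005438855220333879
empty top 399 ((523.7232055664062, -263.1737976074219), (89.34562683105469, 172.40277099609375), 85.12950897216797) z95 [0.0132 0.0299 0.0377 0.0416]
empty side 719 ((517.991943359375, -273.7830810546875), (64.76382446289062, 170.58526611328125), 80.38849639892578) z95 [0.0134 0.0252 0.0335 0.0359]
  table z -0.00010004178203450864
```

View pics/topcrop.png

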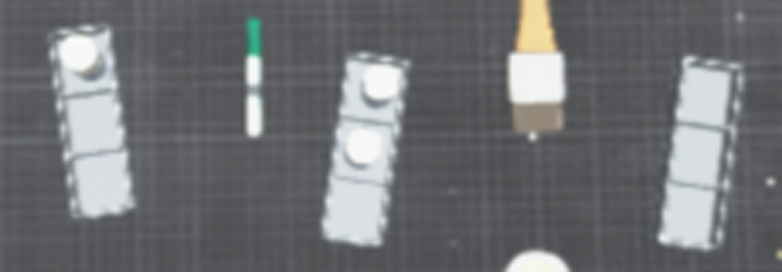

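Run:
```python
from h import *
S=dict(np.load("pics/side0.npz"))
a=S["pixels"][140:285,230:430,::-1];cv2.imwrite("pics/sidecrop.png",cv2.resize(a,None,fx=4,fy=4,interpolation=cv2.INTER_CUBIC))
T=dict(np.load("pics/top0.npz"))
for n,s in(("t",T),("s",S)):
    P=cloud(s); m=np.clip(P[...,2]*255/.1,0,255).astype(np.uint8)
    c=m[170:250,225:455] if n=="t" else m[140:285,230:430]
    cv2.imwrite(f"pics/hz{n}.png",cv2.resize(c,None,fx=3.4,fy=3.4,interpolation=cv2.INTER_NEAREST))
```

```text
<stdin>:6: RuntimeWarning: invalid value encountered in cast
```

View pics/sidecrop.png

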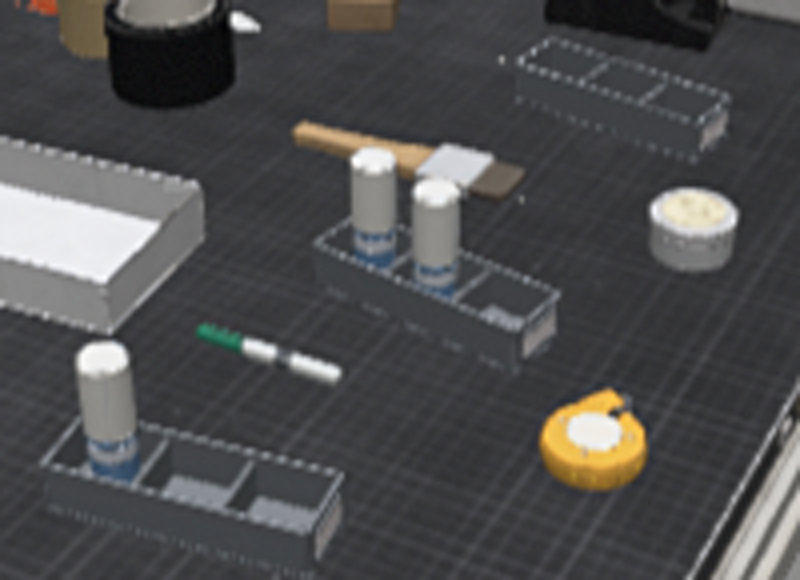

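View pics/hzt.png

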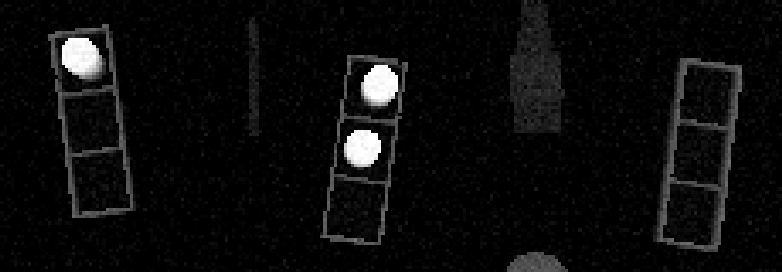

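View pics/hzs.png

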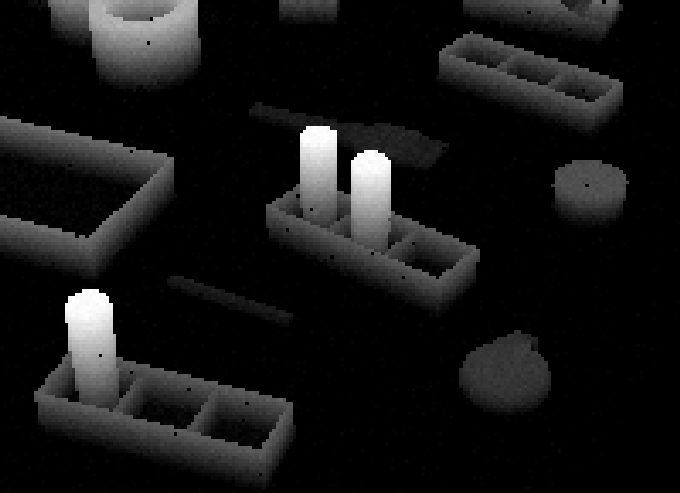

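```bash
cat >> h.py <<'E'
from scipy.optimize import least_squares
def comp(P,u,v,lo=.008,hi=.3):
    m=((P[...,2]>lo)&(P[...,2]<hi)).astype(np.uint8)
    n,l,st,_=cv2.connectedComponentsWithStats(m,connectivity=8)
    w=l[v-12:v+13,u-12:u+13];w=w[w>0]; k=np.bincount(w).argmax()
    return P[l==k]
def walls(p,pose):
    x,y,a=pose; d=p-[x,y]; c,s=np.cos(a),np.sin(a)
    X=d[:,0]*c+d[:,1]*s; Y=-d[:,0]*s+d[:,1]*c
    def box(cx,cy,hx,hy): return np.hypot(np.maximum(abs(X-cx)-hx,0),np.maximum(abs(Y-cy)-hy,0))
    D=[box(0,25.5e-3,.084,.0015),box(0,-25.5e-3,.084,.0015)]+[box(q,0,.0015,.027) for q in(-.0825,-.027,.027,.0825)]
    return np.min(D,0)
def fit_tray(q,z0=0,excl=()):
    p=q[(q[:,2]>z0+.012)&(q[:,2]<z0+.042)][:,:2]
    for e in excl: p=p[np.hypot(*(p-e).T)>.021]
    (cx,cy),(w,h),an=cv2.minAreaRect(p.astype(np.float32)*1000)
    a=np.deg2rad(an if w>h else an+90); a=(a+np.pi/2)%np.pi-np.pi/2
    f=least_squares(lambda x:walls(p,(x[0],x[1],x[2]/10)),[cx/1e3,cy/1e3,a*10],loss="soft_l1",f_scale=.002,diff_step=1e-5)
    return np.array([f.x[0],f.x[1],f.x[2]/10]),walls(p,(f.x[0],f.x[1],f.x[2]/10)),len(p)
def fit_stick(q,c0,cam,lo=.05,hi=.09):
    p=q[(q[:,2]>lo)&(q[:,2]<hi)]; p=p[np.hypot(*(p[:,:2]-c0).T)<.027][:,:2]
    f=least_squares(lambda c:np.hypot(*(p-c).T)-.0155,c0+(c0-cam[:2])/np.linalg.norm(c0-cam[:2])*.004,loss="soft_l1",f_scale=.002)
    return f.x,len(p)
E
python3 - <<'E'
from h import *
T=dict(np.load("pics/top0.npz"));S=dict(np.load("pics/side0.npz"))
px=dict(sparse=((252,207),(278,262)),full=((332,214),(338,212)),empty=((431,215),(384,163)))
st=dict(sparse=[(.61,.279)],full=[(.5255,.036),(.5795,.02)],empty=[])
for k in px:
  for i,s in enumerate((T,S)):
    P=cloud(s);q=comp(P,*px[k][i]); cam=-s["R"].T@s["t"]
    pose,res,n=fit_tray(q,0,st[k]); rim=q[np.abs(walls(q[:,:2],pose))<.001]
    z=rim[(rim[:,2]<.05),2]
    print(k,"top side".split()[i],n,pose[:2].round(4),np.rad2deg(pose[2]).round(2),"res",np.median(res).round(4),np.percentile(res,90).round(4),"rim z",np.percentile(z,[80,95]).round(4))
    for c in st[k]:
        c=np.array(c); x,m=fit_stick(q,c,cam); tp=q[np.hypot(*(q[:,:2]-c).T)<.02]; tp=tp[tp[:,2]>.09]
        print("   stick side-fit",x.round(4),m,"top pts",np.median(tp,0).round(4),len(tp))
E
```

```text
sparse top 296 [0.5606 0.2738] 7.58 res 0.0 0.0002 rim z [0.0352 0.0388]
   stick side-fit [0.6139 0.2777] 25 top pts [0.6143 0.2775 0.0975] 85
sparse side 1199 [0.5567 0.2764] 7.66 res 0.0 0.0006 rim z [0.0317 0.0354]
   stick side-fit [0.6108 0.2785] 189 top pts [0.6065 0.282  0.0978] 122
full top 203 [0.5317 0.0279] -9.48 res 0.0 0.0002 rim z [0.0367 0.0402]
   stick side-fit [0.5291 0.0342] 0 top pts [nan nan nan] 0
   stick side-fit [0.5846 0.0151] 17 top pts [0.5831 0.0165 0.0987] 82
full side 894 [0.5285 0.0283] -12.82 res 0.0007 0.108 rim z [0.0315 0.0351]
   stick side-fit [0.5268 0.0322] 158 top pts [0.5235 0.0382 0.0976] 83
   stick side-fit [0.5818 0.0158] 140 top pts [0.5781 0.0216 0.098 ] 74
empty top 390 [ 0.5226 -0.275 ] -9.85 res 0.0 0.0004 rim z [0.035  0.0395]
empty side 719 [ 0.5187 -0.2732] -9.97 res 0.0 0.0022 rim z [0.0308 0.0345]
  return _methods._mean(a, axis=axis, dtype=dtype,
  ret = um.true_divide(
```

```bash
cat >> h.py <<'E'
from scipy.spatial.transform import Rotation as Ro
def go(x,y,z,xang):
    "tool-frame shift mm (current axes) and residual turn, to TCP xyz pointing down with tool x at xang deg"
    from workcell import r
    o=r.observe(); R=Ro.from_rotvec(o["orientation"]); 
    d=R.inv().apply(np.array([x,y,z])-o["ee_pos"])*1000
    a=np.deg2rad(xang); G=Ro.from_matrix(np.array([[np.cos(a),np.sin(a),0],[np.sin(a),-np.cos(a),0],[0,0,-1]]).T)
    print("t %.2f"%o["t"],"pos",o["ee_pos"].round(4),"shift",d.round(1),"turn",(R.inv()*G).as_rotvec().round(4),"F",o["force"].round(1),"w",o["gripper_width"].round(4))
    return d
E
python3 -c "
from h import *
go(.6123,.278,.22,-82.4)"
```

```text
Traceback (most recent call last):
  File "h.py", line 40, in go
    print("t %.2f"%o["t"],"pos",o["ee_pos"].round(4),"shift",d.round(1),"turn",(R.inv()*G).as_rotvec().round(4),"F",o["force"].round(1),"w",o["gripper_width"].round(4))
                                                                                                                                            ^^^^^^^^^^^^^^^^^^^^^^^^
AttributeError: 'float' object has no attribute 'round'
```

```bash
sed -i 's/o\["gripper_width"\].round(4)/round(float(o["gripper_width"]),4)/' h.py
python3 -c "
from h import *
go(.6123,.278,.22,-82.4)"
```

```text
t 0.10 pos [ 0.1413 -0.5312  0.2308] shift [-661.1 -663.1   11.6] turn [-0.      0.001   0.1271] F [0.3 0.3 0.4] w 0.0852
```

```bash
python3 -m pendant '[[[-10,-10,0,0,0,0],[-20,-20,0,0,0,0],[-25,-25,0,0,0,0],[-25,-25,0,0,0,0],[-25,-25,0,0,0,0],[-25,-25,0,0,0,0],[-25,-25,0,0,0,0],[-25,-25,0,0,0,0],[-25,-25,0,0,0,0],[-25,-25,0,0,0,0]]]' -1 20 && python3 -m pendant '[[[-25,-25,0,0,0,0],[-25,-25,0,0,0,0],[-25,-25,0,0,0,0],[-25,-25,0,0,0,0],[-25,-25,0,0,0,0],[-25,-25,0,0,0,0],[-25,-25,0,0,0,0],[-25,-25,0,0,0,0],[-25,-25,0,0,0,0],[-25,-25,0,0,0,0]]]' && python3 -m pendant '[[[-25,-25,0,0,0,0.03],[-25,-25,0,0,0,0.03],[-25,-25,0,0,0,0.03],[-25,-25,0,0,0,0.03],[-25,-25,0,0,0,0],[-15,-15,0,0,0,0],[-5,-5,0,0,0,0],[0,0,0,0,0,0],[0,0,0,0,0,0]]]'
python3 - <<'E'
from h import *
from workcell import vision
go(.6123,.278,.22,-82.4)
for n in("top","side"):
    s=vision.snapshot(n); cv2.imwrite(f"pics/{n}1.png",s["pixels"][:,:,::-1]); np.savez(f"pics/{n}1.npz",**s)
E
```

```text
t: 0.93
ee_pos: [0.3049, -0.2485, 0.2312]
orientation: [-2.49, 1.915, 0.0]
force: [-0.3, -1.1, -0.6]
gripper_width: 0.0855
t: 1.77
ee_pos: [0.4823, 0.0575, 0.2311]
orientation: [2.491, -1.915, -0.0]
force: [0.6, -0.2, 0.5]
gripper_width: 0.0854
t: 2.52
ee_pos: [0.596, 0.2248, 0.2308]
orientation: [2.37, -2.06, -0.001]
force: [-0.5, -0.7, -0.4]
gripper_width: 0.0851
t 2.52 pos [0.596  0.2248 0.2308] shift [-50.4 -23.6  10.7] turn [ 0.0012 -0.0004  0.0073] F [-0.5 -0.7 -0.4] w 0.0851
```

View pics/side1.png

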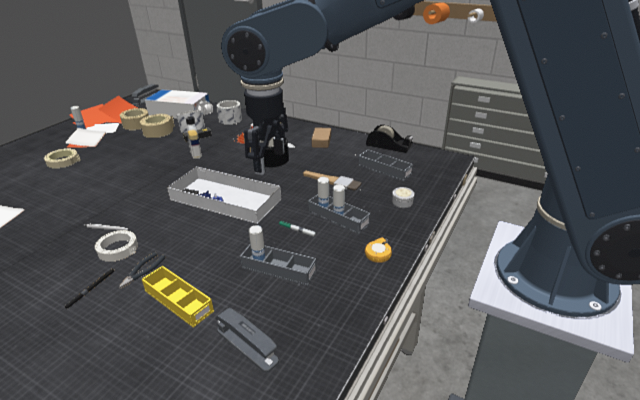

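The side view shows the arm hovering behind the sparse tray, with the fingertips near (258,165). I compare the fingertip cloud with forward kinematics to estimate camera bias.

Run:
```python
from h import *
for n in("side","top"):
    P=cloud(dict(np.load(f"pics/{n}1.npz")))
    m=(np.hypot(P[...,0]-.596,P[...,1]-.2248)<.09)&(P[...,2]>.2)
    q=P[m]
    print(n,len(q),q.min(0).round(4) if len(q) else 0)
    if len(q)<5: continue
    a=np.deg2rad(-82.4);ex=np.array([np.cos(a),np.sin(a)]);ey=np.array([-ex[1],ex[0]])
    d=q[:,:2]-[.596,.2248]
    for lo in np.arange(.22,.42,.02):
        k=(q[:,2]>lo)&(q[:,2]<lo+.02)
        if k.sum()>3:
            X=d[k]@ex;Y=d[k]@ey;print(round(lo,2),k.sum(),"X",np.percentile(X,[1,99]).round(4),"Y",np.percentile(Y,[1,99]).round(4))
```

```text
side 6736 [0.5079 0.1488 0.2427]
0.24 124 X [-0.0558  0.0477] Y [-0.0132  0.0084]
0.26 187 X [-0.0563  0.0492] Y [-0.0132  0.0098]
0.28 218 X [-0.0738  0.0689] Y [-0.0158  0.0096]
0.3 340 X [-0.0734  0.0703] Y [-0.0192  0.0088]
0.32 408 X [-0.0712  0.0686] Y [-0.0218  0.0086]
0.34 269 X [-0.0684  0.0643] Y [-0.0349  0.0094]
0.36 365 X [-0.0375  0.013 ] Y [-0.0393  0.0251]
0.38 377 X [-0.0378  0.0093] Y [-0.0392  0.0258]
0.4 359 X [-0.0378  0.0218] Y [-0.0395  0.0297]
top 3251 [0.5063 0.1471 0.2938]
0.28 9 X [0.0684 0.0762] Y [-0.0112  0.0081]
0.3 26 X [0.0283 0.0745] Y [-0.0153  0.0115]
0.32 20 X [0.0317 0.0729] Y [-0.0149  0.0129]
0.34 22 X [0.0294 0.07  ] Y [-0.0262  0.0145]
0.36 24 X [-0.0171  0.0327] Y [-0.036  -0.0203]
0.38 25 X [-0.0108  0.0312] Y [-0.0358 -0.0219]
```

```bash
python3 -c "
from h import *
go(.613,.2775,.053,-82.4)"
python3 -m pendant '[[[-12,-6,0,0,0,0.007],[-20,-9,0,0,0,0],[-18,-9,5,0,0,0],[0,0,20,0,0,0],[0,0,20,0,0,0],[0,0,20,0,0,0],[0,0,20,0,0,0],[0,0,15,0,0,0],[0,0,0,0,0,0],[0,0,0,0,0,0]]]'
python3 - <<'E'
from h import *
from workcell import vision
go(.613,.2775,.053,-82.4)
for n in("top","side"):
    s=vision.snapshot(n); np.savez(f"pics/{n}2.npz",**s)
    a=s["pixels"][100:260,170:370,::-1];cv2.imwrite(f"pics/{n}2.png",cv2.resize(a,None,fx=3,fy=3))
E
```

```text
t 2.62 pos [0.596  0.2244 0.2314] shift [-50.3 -24.3 178.3] turn [ 0.0005 -0.0003  0.0064] F [-0.1 -1.2  0.1] w 0.0855
t: 3.45
ee_pos: [0.6133, 0.2774, 0.1315]
orientation: [2.362, -2.07, -0.001]
force: [-0.0, -0.6, 1.0]
gripper_width: 0.0853
t 3.45 pos [0.6133 0.2774 0.1315] shift [-0.2  0.2 78.5] turn [ 0.0009 -0.0002 -0.0006] F [-0.  -0.6  1. ] w 0.0853
```

View pics/side2.png

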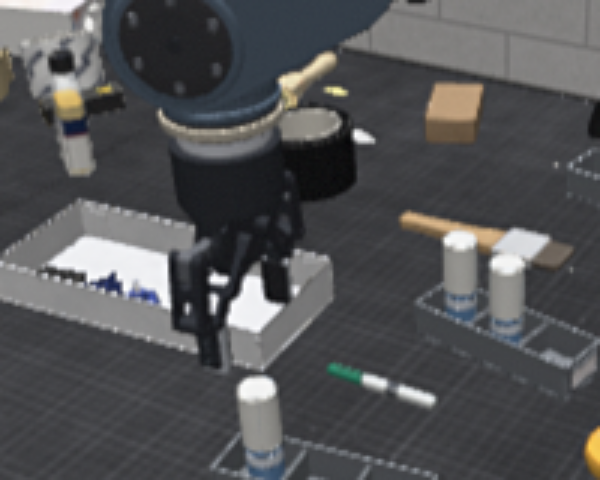

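The fingertips stand over the stick, whose top is at crop (256,380). I check the offset numerically in the same camera.

Run:
```python
from h import *
S=dict(np.load("pics/side2.npz"));P=cloud(S);cam=-S["R"].T@S["t"]
a=np.deg2rad(-82.4);ex=np.array([np.cos(a),np.sin(a)]);ey=np.array([-ex[1],ex[0]])
q=P[(np.hypot(P[...,0]-.613,P[...,1]-.2775)<.09)]
s,n=fit_stick(q,np.array([.611,.2785]),cam);print("stick",s,n)
k=(q[:,2]>.147)&(q[:,2]<.18);d=q[k][:,:2]-[.6133,.2774]
X=d@ex;Y=d@ey
for g in(X<0,X>0):print(np.percentile(X[g],[1,99]),np.percentile(Y[g],[1,99]),g.sum())
print("stick rel",(s-[.6133,.2774])@ex,(s-[.6133,.2774])@ey)
```

```text
stick [0.6110073  0.27859921] 188
[-0.05724933 -0.04081396] [-0.01272479  0.00581323] 123
[0.04053999 0.05132504] [-0.01272057  0.00908896] 122
stick rel -0.001491900852345904 -0.0021139590466578186
```

```bash
python3 -m pendant '[[[0,0,15,0,0,0],[0,0,20,0,0,0],[0,0,20,0,0,0],[0,0,16,0,0,0],[0,0,7,0,0,0],[0,0,0,0,0,0],[0,0,0,0,0,0]]]' && python3 -m pendant '[[[0,0,0,0,0,0],[0,0,0,0,0,0],[0,0,0,0,0,0],[0,0,0,0,0,0],[0,0,0,0,0,0],[0,0,0,0,0,0],[0,0,0,0,0,0],[0,0,0,0,0,0],[0,0,0,0,0,0],[0,0,0,0,0,0]]]' 1 25
```

```text
t: 4.13
ee_pos: [0.6142, 0.2784, 0.0546]
orientation: [-2.363, 2.068, -0.001]
force: [0.6, 0.1, 0.1]
gripper_width: 0.0858
t: 4.97
ee_pos: [0.6137, 0.2783, 0.0535]
orientation: [-2.364, 2.069, -0.0]
force: [-0.7, 0.2, 4.0]
gripper_width: 0.0303
```

```bash
python3 -m pendant '[[[0,0,-5,0,0,0],[0,0,-10,0,0,0],[0,0,-20,0,0,0],[0,0,-20,0,0,0],[0,0,-20,0,0,0],[0,0,-20,0,0,0],[0,0,-20,0,0,0],[0,0,-10,0,0,0],[0,0,0,0,0,0]]]'
python3 - <<'E'
from h import *
from workcell import vision
go(.477,.0365,.178,-99.5)
s=vision.snapshot("side"); np.savez("pics/side3.npz",**s);cv2.imwrite("pics/side3.png",s["pixels"][:,:,::-1])
s=vision.snapshot("top"); np.savez("pics/top3.npz",**s)
E
```

```text
t: 5.72
ee_pos: [0.6146, 0.2786, 0.1813]
orientation: [-2.361, 2.067, -0.003]
force: [0.3, 0.0, -0.2]
gripper_width: 0.0303
t 5.72 pos [0.6146 0.2786 0.1813] shift [221.8 168.4   2.4] turn [-0.0041  0.0016  0.2986] F [ 0.3  0.  -0.2] w 0.0303
```

View pics/side3.png

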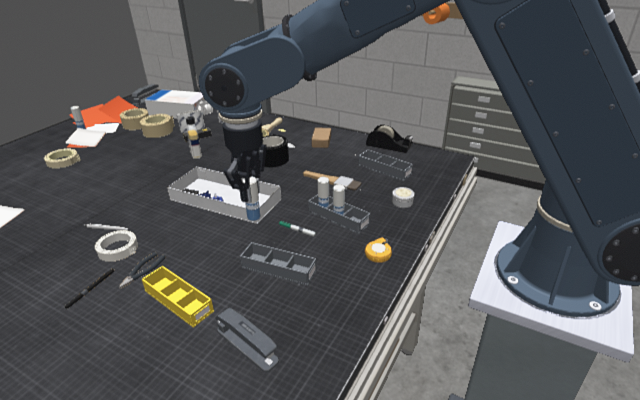

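```bash
python3 -m pendant '[[[12,9,0,0,0,0],[25,19,0,0,0,0],[25,19,0,0,0,0],[25,19,0,0,0,0],[25,19,0,0,0,0],[25,19,0,0,0,0],[25,19,0,0,0,0],[25,19,0,0,0,0],[22,16.5,0,0,0,0],[13,10,0,0,0,0]]]' && python3 -m pendant '[[[0,0,0,-0.004,0.001,0.06],[0,0,0,0,0,0.08],[0,0,0,0,0,0.08],[0,0,0,0,0,0.08],[0,0,0,0,0,0],[0,0,0,0,0,0],[0,0,0,0,0,0]]]'
python3 - <<'E'
from h import *
from workcell import vision
go(.477,.0365,.178,-99.5)
S=vision.snapshot("side"); np.savez("pics/side4.npz",**S);cv2.imwrite("pics/side4.png",cv2.resize(S["pixels"][100:260,250:450,::-1],None,fx=3,fy=3))
T=vision.snapshot("top"); np.savez("pics/top4.npz",**T)
S0=dict(np.load("pics/side3.npz"));T0=dict(np.load("pics/top3.npz"))
for s,u,v in((T0,332,214),(S0,338,212)):
    P=cloud(s).reshape(-1,3);q=P[(np.hypot(P[:,0]-.53,P[:,1]-.028)<.1)]
    l=q[:,:2]-[.53,.028];a=np.deg2rad(-9.5);Y=-l[:,0]*np.sin(a)+l[:,1]*np.cos(a);X=l[:,0]*np.cos(a)+l[:,1]*np.sin(a)
    q=q[(abs(Y)<.036)&(abs(X)<.094)]
    pose,res,n=fit_tray(q,0,[(.5275,.033),(.582,.016)])
    print(pose,np.rad2deg(pose[2]),np.percentile(res,[50,90]),n,"pocket",pose[:2]-.054*np.array([np.cos(pose[2]),np.sin(pose[2])]))
for s,c in((S,"side"),):
    P=cloud(s);cam=-s["R"].T@s["t"];q=P[np.hypot(P[...,0]-.477,P[...,1]-.0365)<.05]
    for lo,hi in((.125,.15),(.15,.17)):
        print("held",lo,fit_stick(q,np.array([.475,.038]),cam,lo,hi))
    z=q[(q[:,2]>.08)&(q[:,2]<.2),2];print("lowest",np.percentile(z,[0,1]))
E
```

```text
t: 6.65
ee_pos: [0.4738, 0.0341, 0.177]
orientation: [2.361, -2.069, -0.003]
force: [0.7, 0.1, 0.0]
gripper_width: 0.0301
t: 7.23
ee_pos: [0.4756, 0.0359, 0.1777]
orientation: [2.028, -2.393, -0.004]
force: [0.4, 0.3, -0.8]
gripper_width: 0.0301
t 7.23 pos [0.4756 0.0359 0.1777] shift [-0.8 -1.2 -0.3] turn [ 0.0048 -0.0022  0.0013] F [ 0.4  0.3 -0.8] w 0.0301
[ 0.53168064  0.02794268 -0.16651063] -9.540356271742315 [0.         0.00014855] 221 pocket [0.4784275  0.03689276]
[ 0.52796231  0.03034478 -0.16759365] -9.602408871674863 [0.         0.00104083] 794 pocket [0.4747189  0.03935254]
held 0.125 (array([0.47313465, 0.03400339]), 97)
held 0.15 (array([0.47325944, 0.03397535]), 86)
lowest [0.08051119 0.08230164]
```

View pics/side4.png

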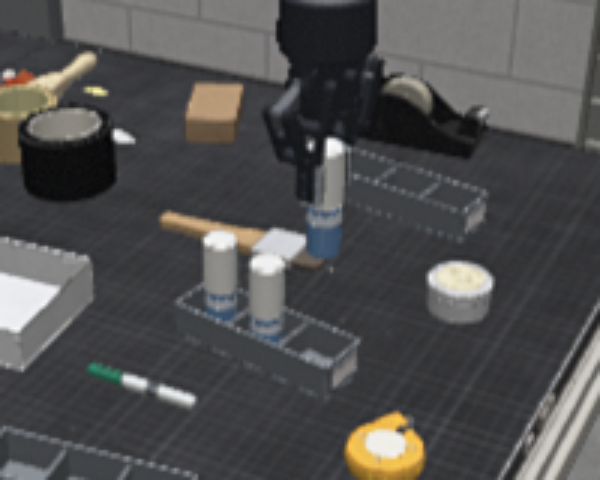

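```bash
python3 -m pendant '[[[-2.2,-1.2,10,0.004,-0.002,0],[0,0,20,0,0,0],[0,0,20,0,0,0],[0,0,14,0,0,0],[0,0,0,0,0,0],[0,0,0,0,0,0]]]'
python3 - <<'E'
from h import *
from workcell import vision
go(.477,.038,.055,-99.5)
S=vision.snapshot("side"); np.savez("pics/side5.npz",**S);cv2.imwrite("pics/side5.png",cv2.resize(S["pixels"][120:260,280:450,::-1],None,fx=4,fy=4))
P=cloud(S);cam=-S["R"].T@S["t"];q=P[np.hypot(P[...,0]-.477,P[...,1]-.0365)<.05]
print("held",fit_stick(q,np.array([.475,.038]),cam,.07,.09))
E
```

```text
t: 7.83
ee_pos: [0.4773, 0.0378, 0.1141]
orientation: [2.029, -2.398, -0.001]
force: [0.7, -0.3, -0.0]
gripper_width: 0.0304
t 7.83 pos [0.4773 0.0378 0.1141] shift [-0.1  0.3 59.1] turn [ 0.0008 -0.0002 -0.0006] F [ 0.7 -0.3 -0. ] w 0.0304
held (array([0.47531557, 0.03642554]), 70)
```

View pics/side5.png

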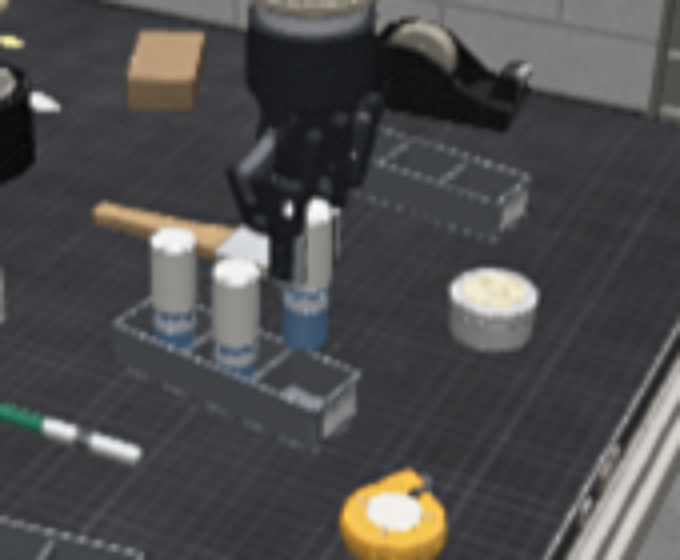

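The stick hangs just above the free pocket (crop 305,345), within 3 mm of its centre. I lower it now.

```bash
python3 -m pendant '[[[-1,0,12,0,0,0],[0,0,15,0,0,0],[0,0,15,0,0,0],[0,0,10,0,0,0],[0,0,4,0,0,0],[0,0,2,0,0,0],[0,0,1,0,0,0],[0,0,0,0,0,0],[0,0,0,0,0,0]]]'
```

```text
t: 8.63
ee_pos: [0.4781, 0.0388, 0.0559]
orientation: [-2.028, 2.398, -0.001]
force: [-0.4, -0.8, -1.0]
gripper_width: 0.0301
```

```bash
python3 -m pendant '[[[0,0,1.5,0,0,0],[0,0,1,0,0,0],[0,0,0,0,0,0],[0,0,0,0,0,0]]]'
python3 - <<'E'
from h import *
from workcell import vision
go(.477,.038,.055,-99.5)
S=vision.snapshot("side"); np.savez("pics/side6.npz",**S);cv2.imwrite("pics/side6.png",cv2.resize(S["pixels"][120:260,280:450,::-1],None,fx=4,fy=4))
E
```

```text
t: 8.97
ee_pos: [0.4781, 0.0388, 0.0534]
orientation: [-2.027, 2.398, -0.002]
force: [-1.4, -0.3, 7.4]
gripper_width: 0.0307
t 8.97 pos [0.4781 0.0388 0.0534] shift [ 1.   1.  -1.6] turn [-0.0014  0.0002 -0.0014] F [-1.4 -0.3  7.4] w 0.0307
```

View pics/side6.png

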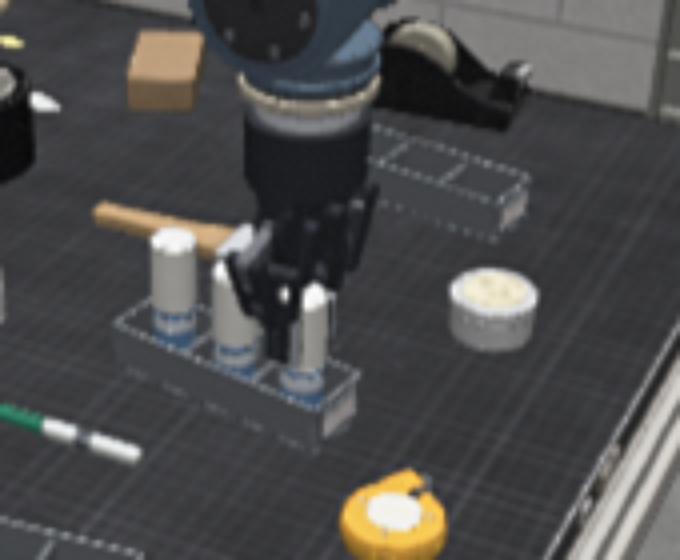

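The stick is in the free pocket (crop 302,375) and on the floor, with 7 N of contact. I release and retreat.

```bash
python3 -m pendant '[[[0,0,0,0,0,0],[0,0,0,0,0,0],[0,0,0,0,0,0],[0,0,0,0,0,0],[0,0,0,0,0,0],[0,0,0,0,0,0]]]' -1 && python3 -m pendant '[[[0,0,-10,0,0,0],[0,0,-20,0,0,0],[0,0,-25,0,0,0],[0,0,-25,0,0,0],[0,0,-25,0,0,0],[0,0,-15,0,0,0],[0,0,-5,0,0,0]]]'
python3 - <<'E'
from h import *
from workcell import vision
go(.559,.275,.15,-82.4)
for n in("top","side"):
    s=vision.snapshot(n); np.savez(f"pics/{n}7.npz",**s)
    cv2.imwrite(f"pics/{n}7.png",s["pixels"][:,:,::-1])
    P=cloud(s);P=P.reshape(-1,3);q=P[np.hypot(P[:,0]-.559,P[:,1]-.275)<.1]
    pose,res,k=fit_tray(q,0); print(n,pose,np.rad2deg(pose[2]),np.percentile(res,[50,90]),k)
E
```

```text
t: 9.52
ee_pos: [0.4777, 0.0388, 0.0527]
orientation: [-2.028, 2.399, -0.0]
force: [0.1, 0.3, -1.4]
gripper_width: 0.0854
t: 10.1
ee_pos: [0.4787, 0.0388, 0.1808]
orientation: [-2.026, 2.396, -0.005]
force: [0.8, -0.6, -0.9]
gripper_width: 0.0855
t 10.10 pos [0.4787 0.0388 0.1808] shift [-246.2  -39.8   31.2] turn [-4.800e-03 -1.000e-04 -2.998e-01] F [ 0.8 -0.6 -0.9] w 0.0855
top [0.56073696 0.27375018 0.13001243] 7.449163687439104 [0.         0.00028714] 297
side [0.55678052 0.27642891 0.13136626] 7.526732249055017 [0.         0.00043593] 1305
```

View pics/side7.png

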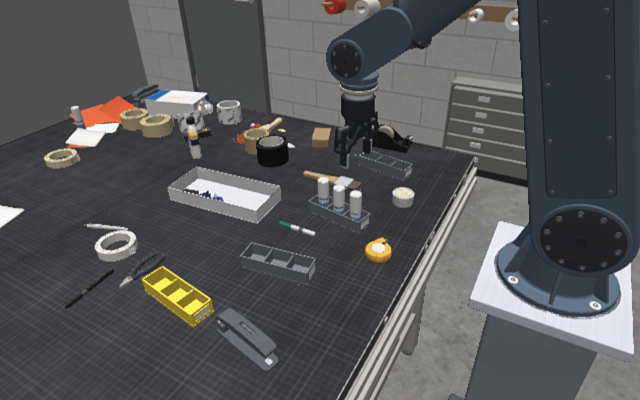

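The three sticks stand upright in the fuller tray (324/339/356, ~200), and the sparse tray at (278,262) is empty. Next I fetch it.

```bash
python3 -m pendant '[[[-14,-2,0,0.0,0,0],[-29,-5,0,0,0,0],[-29,-5,0,0,0,0],[-29,-5,0,0,0,0],[-29,-5,0,0,0,0],[-29,-5,0,0,0,0],[-29,-5,0,0,0,0],[-29,-4,0,0,0,0],[-19,-3,0,0,0,0],[-10,-1,0,0,0,0]]]' && python3 -m pendant '[[[0,0,5,-0.003,0,-0.06],[0,0,10,0,0,-0.08],[0,0,10,0,0,-0.08],[0,0,10,0,0,-0.08],[0,0,0,0,0,0],[0,0,0,0,0,0],[0,0,0,0,0,0]]]'; python3 -c "
from h import *
go(.559,.2755,.008,-82.5)"
```

```text
t: 11.03
ee_pos: [0.5578, 0.2766, 0.1759]
orientation: [2.029, -2.396, -0.001]
force: [-0.4, 0.2, 0.2]
gripper_width: 0.0855
t: 11.62
ee_pos: [0.558, 0.2744, 0.1429]
orientation: [2.36, -2.071, -0.003]
force: [0.4, 0.5, 0.6]
gripper_width: 0.0855
t 11.62 pos [0.558  0.2744 0.1429] shift [ -0.8  -1.4 134.9] turn [ 0.0026  0.0006 -0.001 ] F [0.4 0.5 0.6] w 0.0855
```

```bash
python3 -m pendant '[[[-1,-1,10,0.002,0,0],[0,0,22,0,0,0],[0,0,25,0,0,0],[0,0,25,0,0,0],[0,0,22,0,0,0],[0,0,16,0,0,0],[0,0,9,0,0,0],[0,0,4,0,0,0],[0,0,0,0,0,0],[0,0,0,0,0,0]]]';  python3 - <<'E'
from h import *
from workcell import vision
go(.559,.2755,.008,-82.5)
s=vision.snapshot("side");cv2.imwrite("pics/side8.png",cv2.resize(s["pixels"][170:310,190:360,::-1],None,fx=4,fy=4))
E
```

```text
t: 12.45
ee_pos: [0.5592, 0.2761, 0.0106]
orientation: [-2.363, 2.069, 0.0]
force: [0.5, 0.5, -0.6]
gripper_width: 0.0855
t 12.45 pos [0.5592 0.2761 0.0106] shift [0.6 0.3 2.6] turn [-0.0007  0.001   0.0015] F [ 0.5  0.5 -0.6] w 0.0855
```

View pics/side8.png

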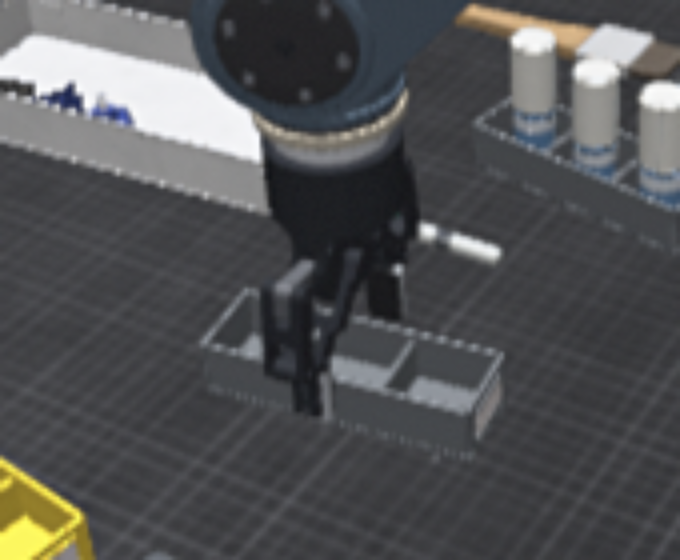

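The fingers straddle the tray's middle (front finger at crop 312,395). I close on it.

```bash
python3 -m pendant '[[[0,0,2,0,0,0],[0,0,0,0,0,0],[0,0,0,0,0,0],[0,0,0,0,0,0],[0,0,0,0,0,0],[0,0,0,0,0,0],[0,0,0,0,0,0],[0,0,0,0,0,0]]]' 1 35 && python3 -m pendant '[[[0,0,-5,0,0,0],[0,0,-15,0,0,0],[0,0,-25,0,0,0],[0,0,-25,0,0,0],[0,0,-25,0,0,0],[0,0,-25,0,0,0],[0,0,-20,0,0,0],[0,0,-10,0,0,0],[0,0,0,0,0,0]]]'
python3 - <<'E'
from h import *
from workcell import vision
go(.5207,-.274,.16,-99.9)
for n in("top","side"):
    s=vision.snapshot(n); np.savez(f"pics/{n}9.npz",**s)
    cv2.imwrite(f"pics/{n}9.png",s["pixels"][:,:,::-1])
E
```

```text
t: 13.17
ee_pos: [0.559, 0.276, 0.0084]
orientation: [-2.363, 2.069, 0.001]
force: [-1.4, -0.3, 6.4]
gripper_width: 0.0537
t: 13.92
ee_pos: [0.5596, 0.2762, 0.1599]
orientation: [-2.362, 2.067, -0.001]
force: [0.8, 0.6, -2.4]
gripper_width: 0.0534
t 13.92 pos [0.5596 0.2762 0.1599] shift [540.2 111.4  -1.2] turn [-0.0026  0.0019  0.3056] F [ 0.8  0.6 -2.4] w 0.0534
```

View pics/side9.png

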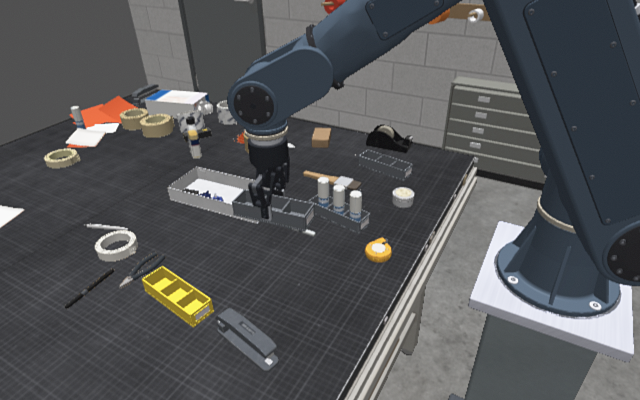

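```bash
python3 -m pendant '[[[10,2,-1,0,0,0],[20,4,0,0,0,0],[30,6,0,0,0,0],[34,7,0,0,0,0],[34,7,0,0,0,0],[34,7,0,0,0,0],[34,7,0,0,0,0],[34,7,0,0,0,0],[34,7,0,0,0,0],[34,7,0,0,0,0]]]' && python3 -m pendant '[[[34,7,0,0,0,0],[34,7,0,0,0,0],[34,7,0,0,0,0],[34,7,0,0,0,0],[34,7,0,0,0,0],[30,6,0,0,0,0],[20,4,0,0,0,0],[12,3,0,0,0,0],[8,2,0,0,0,0],[0,0,0,0,0,0]]]' && python3 -m pendant '[[[0,0,0,0,0,0.06],[0,0,0,0,0,0.08],[0,0,0,0,0,0.08],[0,0,0,0,0,0.06],[0,0,0,0,0,0.025],[0,0,0,0,0,0],[0,0,0,0,0,0],[0,0,0,0,0,0]]]'
cat > m.py <<'E'
from h import *
from workcell import vision
import sys
k=sys.argv[1]; z0=float(sys.argv[2])
go(.5207,-.274,.16,-99.9)
for n in("top","side"):
    s=vision.snapshot(n); np.savez(f"pics/{n}{k}.npz",**s)
    a=s["pixels"][90:240,290:470] if n=="side" else s["pixels"][140:280,350:500]
    cv2.imwrite(f"pics/{n}{k}.png",cv2.resize(a[:,:,::-1],None,fx=4,fy=4))
    P=cloud(s).reshape(-1,3)
    q=P[np.hypot(P[:,0]-.5205,P[:,1]+.274)<.105]
    for nm,zz in(("held",z0),("empty",0)):
        try:
            e=q[(q[:,2]>zz+.012)&(q[:,2]<zz+.042)][:,:2]
            # tray region only, start from rough pose
            d=e-[.5205,-.274];a=np.deg2rad(-9.9);Y=-d[:,0]*np.sin(a)+d[:,1]*np.cos(a);X=d[:,0]*np.cos(a)+d[:,1]*np.sin(a)
            e=e[(abs(Y)<.037)&(abs(X)<.096)&((abs(X)>.03)|(nm=="empty"))]
            f=least_squares(lambda x:walls(e,(x[0],x[1],x[2]/10)),[.5205,-.274,a*10],loss="soft_l1",f_scale=.002,diff_step=1e-5)
            r_=walls(e,(f.x[0],f.x[1],f.x[2]/10))
            print(n,nm,f.x[:2].round(4),np.rad2deg(f.x[2]/10).round(2),"res",np.percentile(r_,[50,90]).round(4),len(e))
        except Exception as ex: print(n,nm,ex)
E
python3 m.py A .152
```

```text
t: 14.85
ee_pos: [0.5364, -0.0297, 0.1574]
orientation: [2.363, -2.068, -0.004]
force: [1.2, -0.5, -1.1]
gripper_width: 0.0536
t: 15.68
ee_pos: [0.5194, -0.2729, 0.1577]
orientation: [2.363, -2.07, -0.003]
force: [-0.0, -0.2, -1.0]
gripper_width: 0.0533
t: 16.35
ee_pos: [0.5201, -0.2714, 0.1584]
orientation: [2.024, -2.402, -0.002]
force: [0.3, -0.3, -1.2]
gripper_width: 0.0536
t 16.35 pos [ 0.5201 -0.2714  0.1584] shift [ 2.5 -1.  -1.6] turn [0.001  0.0007 0.0024] F [ 0.3 -0.3 -1.2] w 0.0536
top held [ 0.5215 -0.2725] -9.73 res [0.     0.0002] 71
top empty [ 0.5224 -0.2751] -9.88 res [0.     0.0004] 171
side held [ 0.5178 -0.2712] -9.81 res [0.    0.002] 464
side empty [ 0.5191 -0.2734] -9.68 res [0.     0.0018] 713
```

View pics/sideA.png

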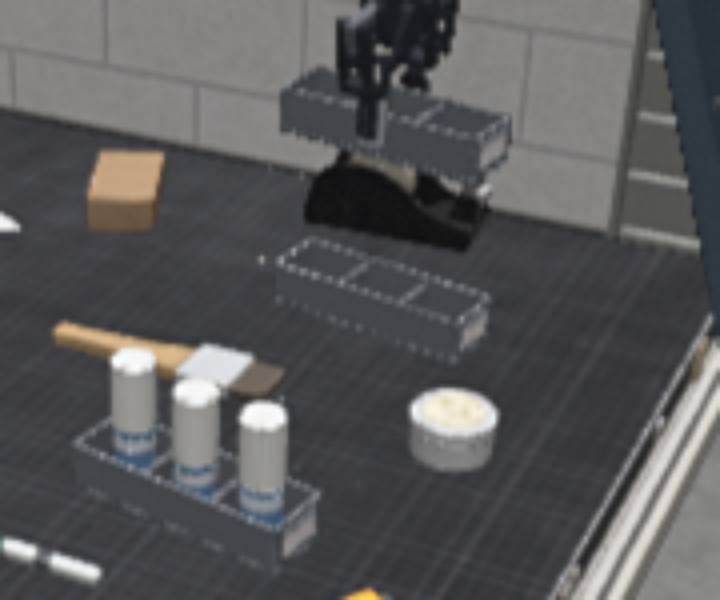

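View pics/topA.png

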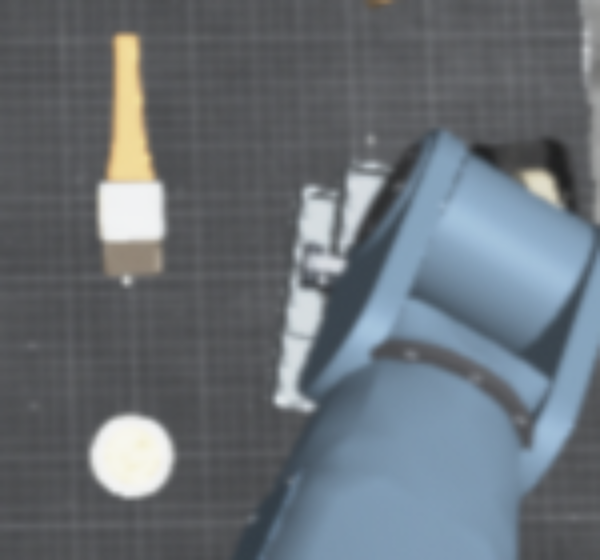

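The held tray (side crop 395,120) hangs level above the empty one (380,295). Both cameras agree on the remaining offset, about (+1.1, −2.4) mm with matching yaw. I lower most of the way and re-measure.

```bash
python3 -m pendant '[[[2.2,-1.5,10,0.001,0.001,0],[0,0,20,0,0,0],[0,0,22,0,0,0],[0,0,18,0,0,0],[0,0,10,0,0,0],[0,0,4,0,0,0],[0,0,0,0,0,0],[0,0,0,0,0,0],[0,0,0,0,0,0]]]'
python3 m.py B .066
```

```text
t: 17.2
ee_pos: [0.5217, -0.2749, 0.0755]
orientation: [-2.022, 2.404, -0.004]
force: [-0.2, -0.7, -1.2]
gripper_width: 0.0537
t 17.20 pos [ 0.5217 -0.2749  0.0755] shift [ -0.6   1.  -84.5] turn [-0.0019 -0.0012  0.0007] F [-0.2 -0.7 -1.2] w 0.0537
top held [ 0.5231 -0.276 ] -10.04 res [0.     0.0004] 77
top empty [ 0.5223 -0.2748] -9.93 res [0.     0.0004] 113
side held [ 0.5191 -0.2744] -9.73 res [0.     0.0017] 453
side empty [ 0.5188 -0.2732] -10.05 res [0.    0.002] 713
```

View pics/sideB.png

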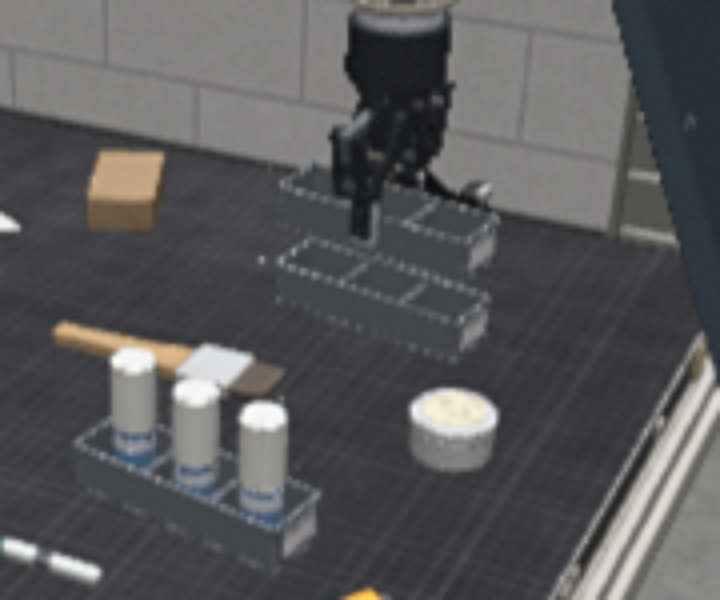

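The held tray (390,215) is centred over the empty one (380,295) to about 1 mm. I correct that and lower until contact.

```bash
python3 -m pendant '[[[-1,0.7,6,-0.002,-0.001,0],[0,0,9,0,0,0],[0,0,7,0,0,0],[0,0,3,0,0,0],[0,0,1.5,0,0,0],[0,0,0,0,0,0],[0,0,0,0,0,0],[0,0,0,0,0,0]]]'
python3 m.py C .041
```

```text
t: 17.97
ee_pos: [0.5207, -0.2736, 0.0482]
orientation: [2.022, -2.404, -0.002]
force: [1.0, 0.7, -1.4]
gripper_width: 0.0532
t 17.97 pos [ 0.5207 -0.2736  0.0482] shift [ 4.000e-01  1.000e-01 -1.118e+02] turn [0.0013 0.0003 0.0006] F [ 1.   0.7 -1.4] w 0.0532
top held [ 0.5222 -0.2751] -9.96 res [0.     0.0005] 77
top empty [ 0.5166 -0.2733] -10.56 res [0.     0.0029] 99
side held [ 0.5184 -0.2732] -9.79 res [0.     0.0018] 424
side empty [ 0.5188 -0.2733] -9.97 res [0.     0.0021] 437
```

View pics/sideC.png

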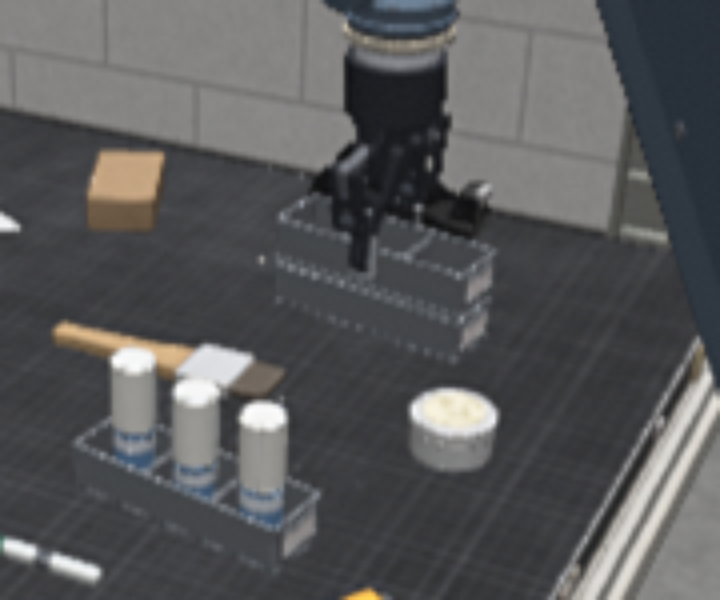

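Aligned to under 1 mm. I lower the last few mm while watching the force.

```bash
python3 -m pendant '[[[0,0,2,0,0,0],[0,0,1.5,0,0,0],[0,0,0,0,0,0],[0,0,0,0,0,0]]]'
```

```text
t: 18.4
ee_pos: [0.5206, -0.2735, 0.0445]
orientation: [2.022, -2.404, -0.002]
force: [0.3, -0.6, -0.9]
gripper_width: 0.0533
```

```bash
python3 -m pendant '[[[0,0,1,0,0,0],[0,0,0,0,0,0],[0,0,0,0,0,0]]]'; python3 -m pendant '[[[0,0,0.7,0,0,0],[0,0,0,0,0,0],[0,0,0,0,0,0]]]'
```

```text
t: 18.65
ee_pos: [0.5207, -0.2735, 0.0443]
orientation: [2.022, -2.404, -0.002]
force: [-3.8, 2.3, 10.9]
gripper_width: 0.0532
t: 18.9
ee_pos: [0.5207, -0.2735, 0.0443]
orientation: [2.022, -2.404, -0.002]
force: [-6.2, 3.4, 18.9]
gripper_width: 0.0532
```

Seated. I ease off the press, then open.

```bash
python3 -m pendant '[[[0,0,-1,0,0,0],[0,0,0,0,0,0]]]' && python3 -m pendant '[[[0,0,0,0,0,0],[0,0,0,0,0,0],[0,0,0,0,0,0],[0,0,0,0,0,0],[0,0,0,0,0,0],[0,0,0,0,0,0]]]' -1 && python3 -m pendant '[[[0,0,-8,0,0,0],[0,0,-15,0,0,0],[0,0,-25,0,0,0],[0,0,-25,0,0,0],[0,0,-25,0,0,0],[0,0,-25,0,0,0],[0,0,-15,0,0,0],[0,0,-5,0,0,0]]]' && python3 -m pendant '[[[-10,0,0,0,0,0],[-25,0,0,0,0,0],[-25,0,0,0,0,0],[-25,0,0,0,0,0],[-25,0,0,0,0,0],[-20,0,0,0,0,0],[-10,0,0,0,0,0],[0,0,0,0,0,0]]]'
python3 m.py D .036
python3 - <<'E'
from h import *
T=dict(np.load("pics/topD.npz"));S=dict(np.load("pics/sideD.npz"))
cv2.imwrite("pics/topDf.png",T["pixels"][:,:,::-1])
for n,s in(("top",T),("side",S)):
    P=cloud(s).reshape(-1,3);q=P[np.hypot(P[:,0]-.5207,P[:,1]+.274)<.1]
    # rim height at both ends
    for sg in(-1,1):
        d=q[:,:2]-[.5207,-.274];a=np.deg2rad(-9.9);X=d[:,0]*np.cos(a)+d[:,1]*np.sin(a);Y=-d[:,0]*np.sin(a)+d[:,1]*np.cos(a)
        k=(X*sg>.06)&(abs(Y)<.03);print(n,sg,"rim z",np.percentile(q[k,2],[95,98]).round(4))
E
```

```text
t: 19.07
ee_pos: [0.5207, -0.2736, 0.0444]
orientation: [2.022, -2.404, -0.002]
force: [-3.3, 1.2, 7.9]
gripper_width: 0.0535
t: 19.57
ee_pos: [0.5206, -0.2734, 0.0437]
orientation: [2.022, -2.404, -0.003]
force: [-0.1, -0.9, -1.0]
gripper_width: 0.0854
t: 20.23
ee_pos: [0.5217, -0.2741, 0.1901]
orientation: [-2.022, 2.404, -0.004]
force: [-0.4, -0.2, 0.5]
gripper_width: 0.0857
t: 20.9
ee_pos: [0.5445, -0.1336, 0.1859]
orientation: [2.024, -2.401, -0.005]
force: [0.9, 0.2, -0.4]
gripper_width: 0.0854
t 20.90 pos [ 0.5445 -0.1336  0.1859] shift [142.5  -0.3  25.7] turn [0.0034 0.001  0.0028] F [ 0.9  0.2 -0.4] w 0.0854
top held [ 0.5013 -0.2729] -12.22 res [0.     0.0001] 21
top empty [ 0.5205 -0.274 ] -9.9 res [0. 0.] 7
side held [ 0.5184 -0.2731] -10.02 res [0.     0.0019] 487
side empty [ 0.5182 -0.2731] -9.67 res [0.     0.0018] 464
top -1 rim z [0.0761 0.0764]Traceback (most recent call last):
  File "<stdin>", line 9, in <module>
    return _quantile_unchecked(
        a, q, axis, out, overwrite_input, method, keepdims, weights)
    return _ureduce(a,
                    func=_quantile_ureduce_func,
    ...<5 lines>...
                    overwrite_input=overwrite_input,
                    method=method)
    r = func(a, **kwargs)
    result = _quantile(arr,
                       quantiles=q,
    ...<2 lines>...
                       out=out,
                       weights=wgt)
    slices_having_nans = np.isnan(arr[-1, ...])
                                  ~~~^^^^^^^^^
IndexError: index -1 is out of bounds for axis 0 with size 0
```

View pics/sideD.png

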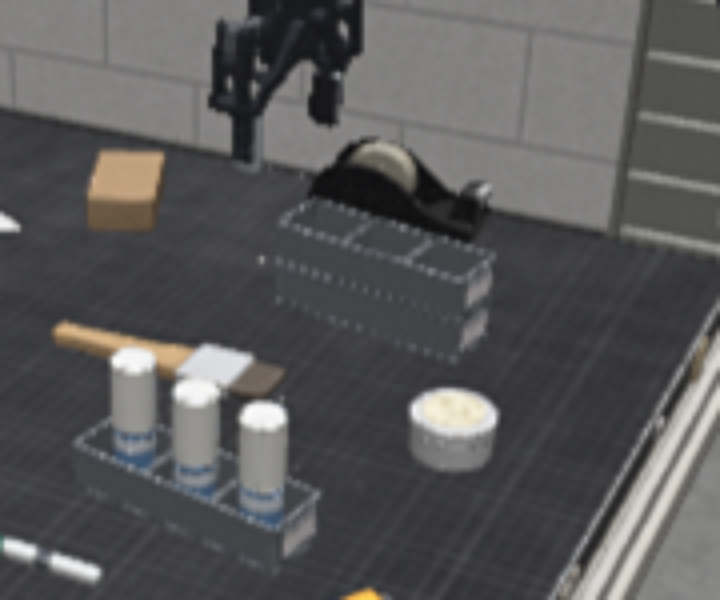

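View pics/topDf.png

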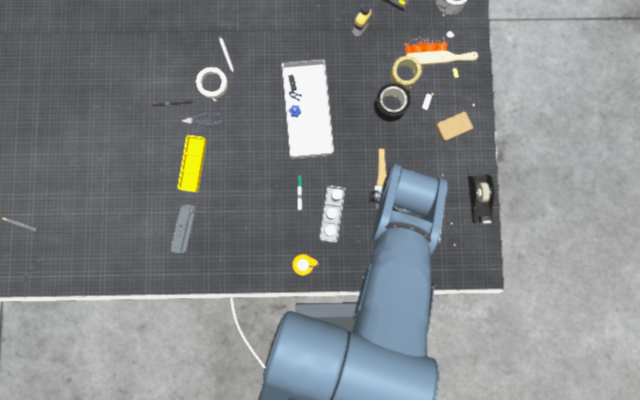

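The side view shows the trays stacked flush (crop 385,275) and three upright sticks (135/198/263, ~410). The arm blocks the top view of the stack. One more check, then I hand in.

Run:
```python
from h import *
from workcell import r
S=dict(np.load("pics/sideD.npz"));P=cloud(S).reshape(-1,3);cam=-S["R"].T@S["t"]
d=P[:,:2]-[.5183,-.2731];a=np.deg2rad(-9.9);X=d[:,0]*np.cos(a)+d[:,1]*np.sin(a);Y=-d[:,0]*np.sin(a)+d[:,1]*np.cos(a)
for sg in(-1,1):
    k=(X*sg>.05)&(X*sg<.09)&(abs(Y)<.03);print(sg,"rim z",np.percentile(P[k,2],[95,98,99.5]).round(4))
for c in((.475,.038),(.5268,.0322),(.5818,.0158)):
    c=np.array(c)
    print([fit_stick(P,c,cam,l,l+.02)[0].round(4).tolist() for l in(.05,.075)],np.percentile(P[np.hypot(*(P[:,:2]-c).T)<.02][:,2],98))
r.close_job()
```

```text
-1 rim z [0.0695 0.0709 0.072 ]
1 rim z [0.0698 0.0717 0.0727]
[[0.4757, 0.0383], [0.4755, 0.0379]] 0.09959729660312147
[[0.5267, 0.0321], [0.5266, 0.0319]] 0.0999424741283395
[[0.5809, 0.0161], [0.5814, 0.0154]] 0.0996705008047051
the job is handed in; nothing more can be done
```

I moved the lone glue stick into the free pocket of the fuller tray. Then I stacked the emptied tray right way up on the tray that was empty from the start. The job was handed in at about 21 s.

**Sticks:** All three stand upright in the fuller tray. Their tops are about 99.6 to 99.9 mm above the table, and the moved stick is within about 2 mm of the pocket centre.

**Stack:** In the side view the two trays agree to 0.2 mm and about 0.35° (fit noise is about that size). The upper rim is level at both ends, at about 72 mm.

**Not confirmed:** The arm blocked the top camera's view of the finished stack, so the stack result rests on the side view. The two cameras differ by about 4 mm in absolute position. I averaged them when grasping and used same-camera offsets when placing.

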